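# Unclip the ball tray and hold it over the inspection camera

### The arm

A 6-joint arm with a two-finger parallel gripper is mounted at the origin on a cart in front of the work surface, level with it; the furniture and walls round the work are solid. World frame = base frame: x ahead of the robot, y to its left, z up, the work surface at z = 0. Lengths are in m, angles in rad, forces in N, time in s.
With the tool pointing down it reaches from about 0.375 to 0.925 m from the base axis. Payload 5.7 kg.
Tool frame: the origin (TCP) lies between the finger pads; the fingertips stand 19 mm ahead of it and the grasp point (between the pads) is the TCP; z points along the fingers, y is the line along which they close (so a half turn about z gives the same grasp; the last joint's range is limited). The gripper opens to 85 mm and grips with 20 to 120 N. Pads are 22 mm wide; open, the fingers measure 114 mm over their backs; the gripper's body (76 mm by 85 mm) begins 54 mm behind the grasp point. The pads swing forward as they close: fully open they stand 13 mm farther back than shut.
Start: joints at [1.032, 0.359, 1.51, -0, 1.272, -0.115], TCP at [0.247, 0.547, 0.25] pointing down, gripper open.
Joint ranges: [-2.97, 2.97], [-1.01, 2.36], [0.21, 2.38], [-0.96, 4.11], [0.2, 2.71], [-2.98, 2.98]. Speed limits (rad/s): [2.39, 2.39, 3.14, 3.14, 3.14, 3.14].

### API

Orientations are given as a 3x3 rotation matrix whose columns are the frame's x, y, z axes.
In Python, from workcell import manip gives the robot as it stands.
- The arm moves only by the tool jog_arm, never from a script. Its argument "rows" is a list of rows, each an object of numbers: "tx", "ty", "tz": the shift along the tool's x, y, z in units of 40 mm (1.0 is 40 mm); "yaw": the turn about the tool's z in units of 6 degrees (1.0 is 6 degrees); "gripper": the finger opening in mm, from 0 to 85.4. In form: [{"tx": .., "ty": .., "tz": .., "yaw": .., "gripper": ..}, ...]. A call has 1 to 8 rows; each row shifts and turns the commanded pose from where the row before left it, along the tool's axes as they then stand; what a row does not reach is not made up. A row lasts 1/12 s, in which the tool goes at most 41.7 mm and 7.16 degrees, less where a joint would pass 70% of its speed; a pose out of reach is approached as far as the arm can. A call is refused whole if a number of a shift passes 1 or a number of a turn 1, either way. A call with a gripper value outside its range is refused whole. The fingers move at their own pace and stop on an object; "force" is the grip in N (left out, the last holds). Time passes only in rows, so rows that do not move let the fingers close. It gives the time, the measured TCP pose, the force, the opening and the grip force at its end, in the units of the state.
- manip.observe(): the state, without advancing time (a new reading comes with each control period).
- manip.snapshot(name): name is "side" or "top" or "wrist"; returns (picture, depth): 400x640x3 uint8, red, green, blue; 400x640 float32, m along the optical axis (not along the pixel's ray), 0 where there is no reading.
- manip.camera_info(name): a dict with "intrinsics" (3x3 intrinsics, pixels), "k1" (the pictures are not rectified: a ray, as slopes to the right and down, at radius r is drawn at 1 + k1 r^2 times it, then the intrinsics apply), "position" and "attitude" of the camera in the world; the wrist camera has in their place "T_tool_cam" (4x4, takes a point from camera to tool coordinates, whose origin is the TCP and whose axes are the flange's). Camera axes: x right, y down, z forward; pixel columns grow to the right and rows downward; lengths in m; the calibration is good to about 2 mm. A picture is of the moment at which its call begins: read the wrist's pose just before it. camera_info takes no time and is no camera call.
- manip.job_done(): hands the job in; it is judged then, once.
Trained networks look in the newest picture that a camera, given by its name, has taken for a name from the list of things; names that differ only in an ending like _2 or _b are one class to them, and where a whole thing is asked for, a point or a joint stands for the part that bears it (a point fixed in the world has none). Each returns a list of dicts, best first, with "p" (0 to 1); they miss things now and then, are a little off and sometimes report something else, mostly with a low value. They report only what shows in the picture. A call takes as long as a camera call. They do not tell look-alikes from the thing itself.
- manip.trace(camera, label): "pixels" (400x640 bool, what is visible of it) and "rect" ([left, top, right, bottom] in pixels, round what is visible of it).
The state is a dict: "time": time; "joint_pos": joint angles; "qd": joint speeds; "joint_torque": joint torques, N m; "tcp_pos": TCP position; "tcp_rot": TCP orientation; "force": force on the tool from outside, world axes, zero at the start; "moment": the same for the moment, N m; "gripper_width": finger opening in m; "grip_force": force on a finger pad.
Only numpy, scipy, OpenCV 4.12 (cv2) and the standard library are available. Lean on these libraries where they do the work, as an engineer would, in place of code of your own. Each camera call takes 0.05 s, during which the arm holds its last target. There are 200 camera calls.

### The job

The steel ball on the small tray has to be inspected from below, through the tray's window. Press the sprung lever of the dock down until its detent holds it and take your hand off it, so that the claw stays open; then lift the tray by its handle, carry it without tipping the ball out of its pocket, and hold it in the air, level, still and centred over the lens of the upward-looking camera, with the underside of the tray about 8 cm above the lens. Finish while still holding it there, with the lever still latched and the other things on the bench left where they are.

Things in the scene. Friction and masses are not known exactly. Their poses are not given: they have to be found in the camera images.
- dock: Aluminium dock fixed to the bench on the robot's right, 145 x 92 mm. Origin on the bench under the centre of the tray's seat; x axis from the lever end (-x, roughly to the robot's left) to the other end, z up. The seat, 24 mm high, has fences round it (tops 30 mm above the bench, 1.5 mm clearance), so the tray must at first be lifted straight up.
- lever (a joint): Angle (rad) of the dock's sprung lever: 0 = closed, claw hooked 5 mm over the tray's edge; grows as the pad is pressed down. Spring alone: 1 to 2 N at the pad; near 0.33 the lever snaps over a detent (4 to 5 N) and then stays at about 0.43 by itself, claw clear of the tray. Stop at 0.54. Let go early it springs shut. Hinge pin along dock y at dock x = -62 mm, 16 mm above the bench.
- lever_pad (a point): Centre of the top of the lever's black thumb pad, 30 x 30 mm, at dock x = -116 mm, y = 0, 47 mm above the bench when closed. Latched it is about 25 mm lower and 6 mm further out; at the end stop 30 mm lower. The detent housing, 27 mm high, stands beside the lever arm, at dock x = -96 to -83 mm, y from 22 mm outwards.
- tray: The loose tray, about 0.16 kg: aluminium plate 86 (x) x 62 (y) x 6 mm with a 26 mm square window in the middle, and a handle arching across it. Origin at the centre of its underside; axes parallel to the dock's at the start, z up when level. Overall height 67 mm.
- tray_grip (a point): Centre of the tray's handle: a black straight bar along the tray's y axis, 58 mm long, 12 mm thick (x) and 14 mm high, 60 mm above the tray's underside; 47 mm are free between its two end uprights, and 47 mm below it down to the plate (the ball's top is 26 mm above the underside). Its middle is above the centre of mass.
- pocket (a point): Centre of the floor of the tray's round pocket (on the window, in the middle of the tray, 6 mm above its underside). The pocket is 32 mm wide inside with a wall only 3.5 mm high.
- ball_center (a point): Centre of the loose steel ball, 20 mm in diameter, about 33 g, which can roll about in the pocket and jumps the wall if the tray is tipped far or jerked.
- lens (a point): Centre of the top of the upward-looking camera, a round black barrel 60 mm high, 42 mm wide at the top and 68 mm at the foot, fixed to the bench on the robot's left; this point is 60 mm above the bench.
- note_pad: Bystander: pad of paper notes, 70 x 71 x 12 mm, well behind and left of the camera. Origin at the centre of its underside.
- screwdriver_2: Bystander: small screwdriver, 142 mm long, 14 mm thick, lying between the robot and the dock. Origin at its middle, on its underside.
- loupe: Bystander: black loupe, 42 mm wide, 34 mm high, near the camera. Origin at the centre of its underside.
- tweezers_1: Bystander: tweezers, 125 mm long, 9 mm thick, left of the camera. Origin at their middle, on the underside.
- microscope (a point): Lowest front point of the stereo microscope's head, part of the room, which overhangs the bench 0.22 m up between the camera and the dock. Its head and knobs reach 0.24 m wide, from 130 mm right of this point to 110 mm left of it, and from here upwards and backwards. Cross in front of it, gripper within about 0.45 m of the robot's axis. The probe stands on the bench below are about 0.11 m high.
- adapter_8: Bystander: coaxial adapter lying down, 14 x 38 x 12 mm, right of the dock. Origin at its middle, on its underside.
- analyser_corner (a point): Top of the front right corner of the network analyser, part of the room, behind the dock: an upright handle there reaches from the bench to this point, 0.22 m up. From here the analyser's front runs back and to the left at about 50 degrees to the robot's forward direction, its side back and to the right.
Not all that is in view belongs to the job. What is meant by the part that bears lens is not red or turquoise, and is the larger of those in its own colour.

How it is judged:
On the way, in this order (a step that is already met when the one before it is completed fails the run):
1. the lever is held open by its detent, with the robot off the dock and the tray still seated (value of joint lever above 0.38 rad and contact force between dock and the arm below 0.2 N and contact force between dock and the fingers below 0.2 N and z of tray in the frame of dock below 0.032 m), for 0.2 s.
2. the tray is lifted clear of the dock in the fingers, with the ball in its pocket and the lever still latched (z of tray in the frame of dock above 0.05 m and contact force between tray and the fingers above 0.5 N and contact force between tray and dock below 0.1 N and horizontal distance between ball_center and pocket below 0.012 m and value of joint lever above 0.38 rad), for 0.1 s.
At the end, for the whole second after the job is handed in: The fingers hold the tray in the air, still, level within about 6 degrees, its pocket within 15 mm sideways of the lens axis and its underside 50 to 110 mm above the lens, the ball in the pocket, and the lever still latched down in its detent (above 0.38 rad) (horizontal distance between pocket and lens below 0.015 m and z of tray in the frame of lens between 0.05 and 0.11 m and angle between tray's own z axis and vertical below 0.1 rad and linear speed of tray below 0.03 m/s and angular speed of tray below 0.2 rad/s and contact force between tray and the fingers above 0.5 N and z of ball_center in the frame of tray between 0.012 and 0.019 m and horizontal distance between ball_center and pocket below 0.012 m and value of joint lever above 0.38 rad); the arm keeps its last pose, push and grip.
It fails at once if the tray is tipped more than about 20 degrees (angle between tray's own z axis and vertical above 0.35 rad).
It fails at once if the ball leaves its pocket (distance between ball_center and pocket above 0.022 m).
It fails at once if a bystander is moved more than 3 cm (distance of any of note_pad, screwdriver_2, loupe, tweezers_1, adapter_8 from where it was at the start of the episode above 0.03 m).
It also fails if it takes over 72 s, if anything falls off the work surface, if the arm or the gripper's body presses on something with over 40 N, if the wrist force passes 120 N, or if a joint passes its speed limit or range.

## Working session

There is one attempt and no reset: what is moved stays moved. The work goes in short steps, Python scripts to look and compute and a tool call to move; the robot and the scene stay as the last step left them, time stands still between calls to the robot, and variables do not carry over. Pictures are saved under pics/ and viewed, at most 10 in all, crops included, and the job is handed in when it is done.

Besides the shell and the picture viewer there is one more tool, called after ">>>" as name([rows], argument=value, ...), one row to a line, values as JSON. jog_arm: Moves the arm, as the interface text tells. Its arguments: {"type":"object","properties":{"rows":{"type":"array"},"force":{"type":"number"}},"required":["rows"]}

```bash
mkdir -p pics
cat > h.py <<'E'
import numpy as np, cv2
from workcell import manip
def cam(name, st=None):
    c=manip.camera_info(name); K=np.array(c["intrinsics"]); k1=c["k1"]
    if name=="wrist":
        st=st or manip.observe(); T=np.eye(4); T[:3,:3]=st["tcp_rot"]; T[:3,3]=st["tcp_pos"]
        T=T@np.array(c["T_tool_cam"]); return K,k1,T[:3,:3],T[:3,3]
    return K,k1,np.array(c["attitude"]),np.array(c["position"])
def rays(C,uv):
    K,k1,R,t=C; uv=np.atleast_2d(np.asarray(uv,float))
    d=np.c_[(uv[:,0]-K[0,2])/K[0,0],(uv[:,1]-K[1,2])/K[1,1]]; u=d.copy()
    for _ in range(8): u=d/(1+k1*(u**2).sum(1,keepdims=True))
    return np.c_[u,np.ones(len(u))]
def pts(C,uv,depth):  # uv ints
    uv=np.atleast_2d(uv).astype(int); z=depth[uv[:,1],uv[:,0]]
    return (rays(C,uv)*z[:,None])@C[2].T+C[3]
def onplane(C,uv,z):
    r=rays(C,uv)@C[2].T; return C[3]+r*((z-C[3][2])/r[:,2])[:,None]
def proj(C,P):
    K,k1,R,t=C; q=(np.atleast_2d(P)-t)@R; s=q[:,:2]/q[:,2:]; s=s*(1+k1*(s**2).sum(1,keepdims=True))
    return np.c_[s[:,0]*K[0,0]+K[0,2],s[:,1]*K[1,1]+K[1,2]]
def mpts(C,m,depth):
    v,u=np.nonzero(m&(depth>0)); return pts(C,np.c_[u,v],depth)
def save(n,img): cv2.imwrite("pics/"+n+".png",img[:,:,::-1])
E
python3 - <<'E'
from h import *
for n in ["top","side"]:
    C=cam(n); im,d=manip.snapshot(n); save(n+"0",im); np.savez("/tmp/"+n,im=im,d=d)
    print(n,C[3].round(3),C[2].round(2).tolist(),C[0][0,0])
    for l in ["dock","lever","lever_pad","tray","tray_grip","lens","ball_center","note_pad","screwdriver_2","loupe","tweezers_1","adapter_8"]:
        for r in manip.trace(n,l)[:3]:
            p=mpts(C,r["pixels"],d)
            print(l,round(r["p"],2),np.round(r["rect"]).astype(int).tolist(), np.median(p,0).round(3).tolist() if len(p) else 0, np.percentile(p,98,axis=0)[2].round(3) if len(p) else 0)
print(manip.observe()["tcp_rot"], cam("wrist")[3], manip.camera_info("wrist")["T_tool_cam"])
E
```

```text
top [0.307 0.046 1.719] [[-0.0, -1.0, 0.08], [-1.0, 0.0, -0.01], [0.01, -0.08, -1.0]] 480.37825580375363
dock 0.85 [384, 185, 435, 222] [0.446, -0.267, 0.008] 0.05
lever 0.54 [385, 188, 406, 205] [0.464, -0.239, 0.039] 0.055
lever_pad 0.56 [380, 185, 408, 204] [0.462, -0.243, 0.037] 0.055
tray 0.64 [404, 190, 430, 218] [0.425, -0.324, 0.03] 0.094
tray_grip 0.64 [404, 200, 429, 218] [0.424, -0.324, 0.03] 0.094
lens 0.73 [229, 199, 249, 218] [0.413, 0.304, 0.034] 0.065
lens 0.67 [171, 180, 188, 199] [0.476, 0.512, 0.034] 0.065
lens 0.61 [185, 251, 200, 265] [0.248, 0.458, 0.022] 0.046
note_pad 0.98 [183, 144, 207, 175] [0.594, 0.464, 0.01] 0.019
screwdriver_2 0.55 [406, 249, 425, 258] [0.256, -0.327, 0.01] 0.02
loupe 0.67 [218, 243, 228, 257] [0.267, 0.355, 0.026] 0.036
loupe 0.44 [402, 197, 430, 218] [0.425, -0.324, 0.03] 0.094
side [ 0.752 -1.339  0.923] [[0.97, 0.11, -0.21], [0.24, -0.47, 0.85], [-0.0, -0.88, -0.48]] 451.9591068524238
dock 0.59 [279, 264, 330, 309] [0.462, -0.312, 0.013] 0.047
lever 0.74 [309, 260, 325, 282] [0.463, -0.237, 0.037] 0.05
lever_pad 0.62 [308, 261, 328,
[... 596 characters left out ...]
44 [332, 178, 338, 183] [0.366, 0.467, 0.004] 0.01
tweezers_1 0.21 [306, 262, 327, 282] [0.463, -0.237, 0.037] 0.05
adapter_8 0.64 [321, 328, 335, 328] [0.54, -0.45, 0.007] 0.013
adapter_8 0.53 [281, 270, 316, 299] [0.42, -0.334, 0.031] 0.091
[[-9.11542196e-01  4.11206546e-01 -3.39661705e-05]
 [ 4.11206547e-01  9.11542195e-01 -4.20178072e-05]
 [ 1.36836003e-05 -5.22681160e-05 -9.99999999e-01]] [0.17458199 0.57900274 0.37331028] [[-1.25723491e-04 -9.50587804e-01 -3.10455811e-01  7.89698830e-02]
 [ 9.99999707e-01  1.15013895e-04 -7.57126303e-04 -4.30285227e-04]
 [ 7.55421762e-04 -3.10455815e-01  9.50587511e-01 -1.23029842e-01]
 [ 0.00000000e+00  0.00000000e+00  0.00000000e+00  1.00000000e+00]]
```

Run:
```python
from h import *
im=np.load("/tmp/top.npz")["im"]
a=cv2.resize(im[130:280,150:262],None,fx=3.5,fy=3.5,interpolation=cv2.INTER_CUBIC)
b=cv2.resize(im[130:280,362:474],None,fx=3.5,fy=3.5,interpolation=cv2.INTER_CUBIC)
save("crop0",np.hstack([a,b]))
```

```text
(no output)
```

View pics/crop0.png

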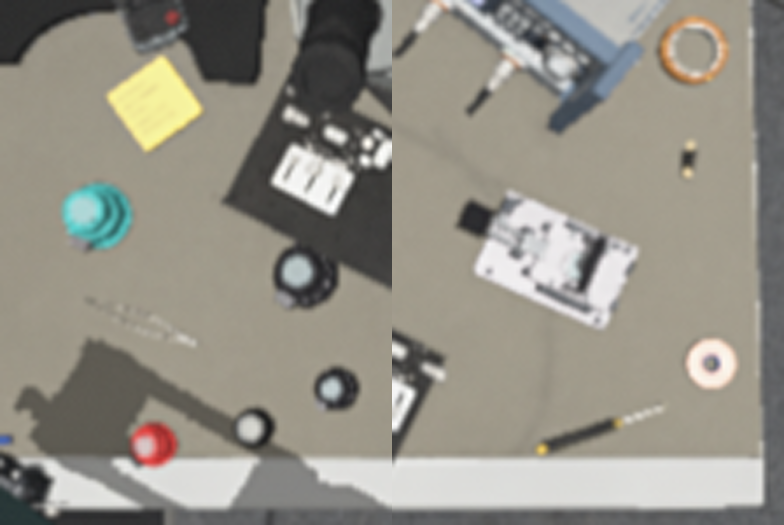

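View pics/top0.png

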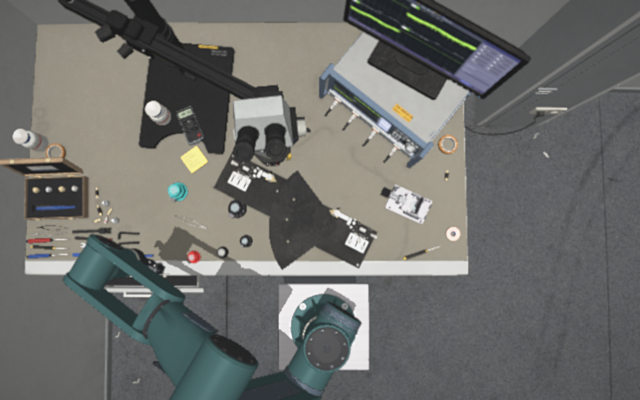

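Lookalikes for the lens part, in top-picture pixels:
- Turquoise barrel (177,190): ruled out by colour.
- Red barrel (194,257): ruled out by colour.
- Large black barrel (237,208): world about (0.415, 0.30).
- Small black barrel (246,241): the smaller of the two black ones.
- Loupe (222,252).

I choose the large black one at (237,208). The dock is at (407,205), with its black pad at (388,191). On the way there I'll take a close look at the lens.

>>> jog_arm([
  {"tx": -0.64, "ty": -0.6, "gripper": 0},
  {"tx": -0.64, "ty": -0.6, "gripper": 0},
  {"tx": -0.64, "ty": -0.6, "gripper": 0},
  {"tx": -0.64, "ty": -0.6, "gripper": 0},
  {"tx": -0.64, "ty": -0.6, "gripper": 0},
  {"tx": -0.64, "ty": -0.6, "gripper": 0},
  {"tx": -0.64, "ty": -0.6, "gripper": 0},
  {"gripper": 0},
])

```text
invalid input
```

Run:
```python
from h import *
st=manip.observe(); C=cam("wrist",st); im,d=manip.snapshot("wrist"); save("lens1",im)
print(st["time"],st["tcp_pos"],st["qd"])
for r in manip.trace("wrist","lens")[:4]:
    p=mpts(C,r["pixels"],d); h=np.percentile(p[:,2],95); t=p[p[:,2]>h-.006]
    (cx,cy),rad=cv2.minEnclosingCircle(t[:,:2].astype(np.float32))
    print(r["p"],np.round(r["rect"]),h,t.mean(0),cx,cy,rad,np.ptp(p,axis=0))
```

```text
1.3 [0.24673913 0.54691686 0.25027933] [ 0.00115234 -0.00058511  0.00096589  0.00122176 -0.00050752  0.00081261]
0.97 [352. 303. 404. 375.] 0.060509274502778744 [0.4763768  0.52320611 0.05945327] 0.47968754172325134 0.5220016241073608 0.02162129059433937 [0.09096476 0.06714094 0.06338283]
0.81 [227. 168. 270. 210.] 0.041485232298191135 [0.24581745 0.46102728 0.0404963 ] 0.24601376056671143 0.46031153202056885 0.014521974138915539 [0.04521716 0.05381059 0.0441656 ]
0.64 [199. 326. 234. 374.] 0.035724967961543216 [0.4154245  0.32903098 0.034897  ] 0.33879828453063965 0.41310203075408936 0.13362263143062592 [0.21148777 0.18630862 0.27227216]
0.62 [112. 269. 162. 316.] 0.04131736768559405 [0.3023735  0.27722795 0.04030339] 0.303101122379303 0.2753654718399048 0.014876177534461021 [0.05468793 0.07608297 0.0447306 ]
```

View pics/lens1.png

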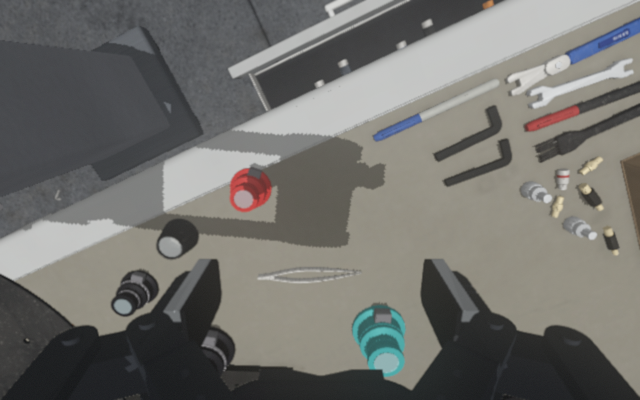

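The move was refused, so I'll send complete rows. The picture shows turquoise at (380,340), red at (250,190), the small black barrel at (133,293), the loupe at (177,240), and the large black one partly hidden at (215,348).

>>> jog_arm([
  {"tx": -0.64, "ty": -0.6, "tz": 0, "yaw": 0, "gripper": 0},
  {"tx": -0.64, "ty": -0.6, "tz": 0, "yaw": 0, "gripper": 0},
  {"tx": -0.64, "ty": -0.6, "tz": 0, "yaw": 0, "gripper": 0},
  {"tx": -0.64, "ty": -0.6, "tz": 0, "yaw": 0, "gripper": 0},
  {"tx": -0.64, "ty": -0.6, "tz": 0, "yaw": 0, "gripper": 0},
  {"tx": -0.64, "ty": -0.6, "tz": 0, "yaw": 0, "gripper": 0},
  {"tx": -0.64, "ty": -0.6, "tz": 0, "yaw": 0, "gripper": 0},
  {"tx": 0, "ty": 0, "tz": 0, "yaw": 0, "gripper": 0},
], force=40)

```text
time: 2.07
tcp_pos: [0.3424, 0.3153, 0.2503]
tcp_rot: [[-0.91, 0.414, 0.001], [0.414, 0.91, -0.003], [-0.002, -0.003, -1.0]]
force: [-0.5, -0.6, 0.2]
gripper_width: -0.0002
grip_force: 0.0
```

Run:
```python
from h import *
st=manip.observe(); C=cam("wrist",st); im,d=manip.snapshot("wrist"); save("lens2",im)
print(st["time"],st["tcp_pos"])
for r in manip.trace("wrist","lens")[:4]:
    p=mpts(C,r["pixels"],d); h=np.median(np.sort(p[:,2])[-len(p)//3:]); t=p[(abs(p[:,2]-h)<.004)]
    (cx,cy),rad=cv2.minEnclosingCircle(t[:,:2].astype(np.float32))
    print(r["p"],np.round(r["rect"]),h,t.mean(0),cx,cy,rad,np.ptp(p,axis=0))
```

```text
2.0667 [0.3423691  0.31528083 0.25027363]
0.96 [312. 190. 372. 258.] 0.05995872842782407 [0.41740154 0.30952209 0.05978142] 0.41940587759017944 0.3076556622982025 0.021199055016040802 [0.13104178 0.06666994 0.23869787]
0.94 [512. 160. 595. 230.] 0.05965159657717933 [0.47919173 0.51999427 0.05953381] 0.47999173402786255 0.5210851430892944 0.02162671834230423 [0.07650135 0.06458493 0.06380124]
0.66 [253. 113. 294. 163.] 0.040788277529690053 [0.30323508 0.27537164 0.04049466] 0.3035048842430115 0.2749478220939636 0.01437399722635746 [0.04669447 0.04783847 0.04477077]
0.65 [397.   3. 443.  31.] 0.03994903643560399 [0.25381709 0.45607737 0.04006674] 0.25011566281318665 0.45818960666656494 0.01318410225212574 [0.03743009 0.04115777 0.04584953]
```

View pics/lens2.png

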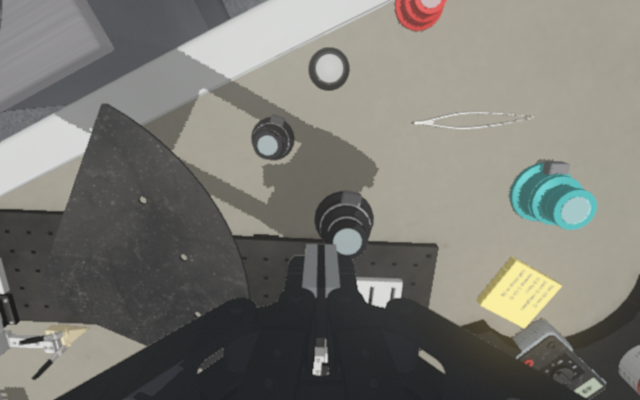

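The large black lens sits at pixel (346,240). Its top is at z = 0.060 with radius 21 mm, matching the description, so lens = (0.419, 0.308). Now I cross to the dock.

>>> jog_arm([
  {"tx": -0.59, "ty": -0.72, "tz": 0, "yaw": 0, "gripper": 0},
  {"tx": -0.59, "ty": -0.72, "tz": 0, "yaw": 0, "gripper": 0},
  {"tx": -0.59, "ty": -0.72, "tz": 0, "yaw": 0, "gripper": 0},
  {"tx": -0.59, "ty": -0.72, "tz": 0, "yaw": 0, "gripper": 0},
  {"tx": -0.59, "ty": -0.72, "tz": 0, "yaw": 0, "gripper": 0},
  {"tx": -0.59, "ty": -0.72, "tz": 0, "yaw": 0, "gripper": 0},
  {"tx": -0.41, "ty": -0.91, "tz": 0, "yaw": 0, "gripper": 0},
  {"tx": -0.41, "ty": -0.91, "tz": 0, "yaw": 0, "gripper": 0},
])

```text
time: 2.83
tcp_pos: [0.4, 0.0241, 0.2507]
tcp_rot: [[-0.912, 0.409, 0.001], [0.409, 0.912, 0.0], [-0.001, 0.001, -1.0]]
force: [0.4, -0.7, -0.1]
gripper_width: -0.0
grip_force: 0.0
```

>>> jog_arm([
  {"tx": -0.41, "ty": -0.91, "tz": 0, "yaw": 0, "gripper": 0},
  {"tx": -0.41, "ty": -0.91, "tz": 0, "yaw": 0, "gripper": 0},
  {"tx": -0.41, "ty": -0.91, "tz": 0, "yaw": 0, "gripper": 0},
  {"tx": -0.13, "ty": -0.9, "tz": 0, "yaw": 0, "gripper": 0},
  {"tx": -0.13, "ty": -0.9, "tz": 0, "yaw": 0, "gripper": 0},
  {"tx": -0.13, "ty": -0.9, "tz": 0, "yaw": 0, "gripper": 0},
  {"tx": -0.13, "ty": -0.9, "tz": 0, "yaw": 0, "gripper": 0},
  {"tx": 0, "ty": 0, "tz": 0, "yaw": 0, "gripper": 0},
])

```text
time: 3.5
tcp_pos: [0.3593, -0.2406, 0.2509]
tcp_rot: [[-0.91, 0.414, 0.001], [0.414, 0.91, -0.004], [-0.003, -0.003, -1.0]]
force: [1.7, -0.2, 0.3]
gripper_width: 0.0001
grip_force: 0.0
```

Run:
```python
from h import *
st=manip.observe(); C=cam("wrist",st); im,d=manip.snapshot("wrist"); save("dock1",im); np.savez("/tmp/dock1",im=im,d=d,R=C[2],t=C[3])
print(st["time"],st["tcp_pos"])
for l in ["dock","lever_pad","tray","tray_grip","ball_center"]:
  for r in manip.trace("wrist",l)[:2]:
    p=mpts(C,r["pixels"],d)
    print(l,round(r["p"],2),np.round(r["rect"]),np.median(p,0).round(3),np.percentile(p[:,2],[5,50,95]).round(3))
    if r is not None and l in("tray_grip","lever_pad","tray"):
        for lo,hi in [(.026,.034),(.04,.055),(.086,.096)]:
            q=p[(p[:,2]>lo)&(p[:,2]<hi)]
            if len(q)>20:
                rr=cv2.minAreaRect((q[:,:2]*1000).astype(np.float32)); print("  ",lo,len(q),q.mean(0).round(4),rr)
```

```text
3.5 [ 0.35930574 -0.24057317  0.25093085]
dock 0.63 [231. 200. 400. 279.] [ 0.428 -0.264  0.01 ] [0.003 0.01  0.048]
lever_pad 0.71 [329. 239. 400. 272.] [ 0.468 -0.229  0.044] [0.023 0.044 0.049]
   0.026 220 [ 0.4623 -0.2503  0.0305] ((455.6706237792969, -249.4289093017578), (41.201805114746094, 25.349597930908203), 23.95856475830078)
   0.04 763 [ 0.4729 -0.2208  0.0464] ((473.80059814453125, -221.28277587890625), (29.59463119506836, 30.486391067504883), 67.11515045166016)
tray 0.78 [235. 218. 314. 302.] [ 0.418 -0.325  0.031] [0.028 0.031 0.091]
   0.026 2494 [ 0.4179 -0.3286  0.0298] ((425.71038818359375, -327.3066101074219), (86.45970916748047, 62.482337951660156), 66.1580581665039)
   0.04 212 [ 0.4174 -0.3205  0.0475] ((425.0903625488281, -326.6789855957031), (21.897573471069336, 56.157470703125), 65.60253143310547)
   0.086 732 [ 0.4241 -0.326   0.0902] ((425.71014404296875, -327.27777099609375), (12.456948280334473, 58.28419494628906), 65.64898681640625)
tray_grip 0.8 [231. 222. 314. 304.] [ 0.418 -0.325  0.031] [0.029 0.031 0.091]
   0.026 2481 [ 0.418  -0.3287  0.0298] ((426.81488037109375, -327.7261962890625), (85.92900085449219, 64.83445739746094), 65.9234848022461)
   0.04 209 [ 0.4172 -0.3204  0.0475] ((425.0498352050781, -326.66058349609375), (21.897573471069336, 56.068389892578125), 65.60253143310547)
   0.086 730 [ 0.4241 -0.326   0.0902] ((425.71014404296875, -327.27777099609375), (12.456948280334473, 58.28419494628906), 65.64898681640625)
ball_center 0.5 [274. 249. 279. 262.] [ 0.43  -0.324  0.046] [0.03  0.046 0.048]
```

View pics/dock1.png

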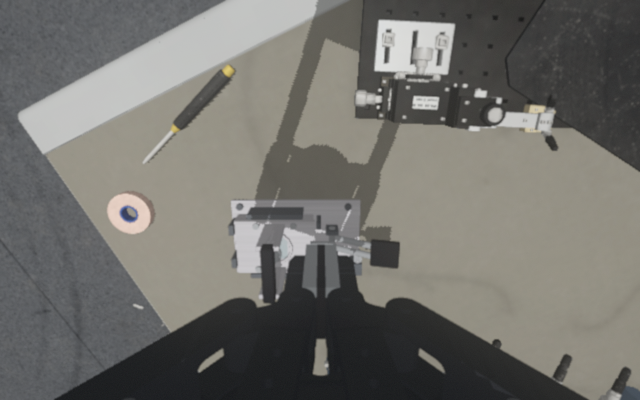

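The measured sizes match the description: tray 86x62 mm, bar top at z = 0.090, and the pad within 1 mm of where the geometry puts it. The wrist picture shows the tray at (275,255) and the pad at (384,253), and tool y is already along dock x. The analyser handle looks close to the pad, so I'll measure it.

Run:
```python
from h import *
c=np.array([.4257,-.3273]); u=np.array([.4112,.9115]); pad=c+.119*u
T=np.eye(2); ex=np.array([-.9115,.4112])
for n in ["top","side"]:
    z=np.load("/tmp/"+n+".npz"); C=cam(n); p=mpts(C,np.ones((400,640),bool),z["d"])
    q=p[:,:2]-pad; t=np.c_[q@ex,q@u,p[:,2]]
    for lo,hi in [(.07,.12),(.12,.17),(.17,.26),(.26,.5)]:
        s=t[(t[:,2]>lo)&(t[:,2]<hi)&(abs(t[:,1])<.075)&(t[:,0]<.05)&(t[:,0]>-.2)]
        if len(s): print(n,lo,len(s),s[np.argsort(-s[:,0])[:4]].round(3).tolist())
print(pad)
```

```text
top 0.07 163 [[-0.115, -0.046, 0.1], [-0.116, -0.046, 0.116], [-0.117, -0.042, 0.101], [-0.117, -0.045, 0.087]]
top 0.12 219 [[-0.117, -0.046, 0.132], [-0.117, -0.045, 0.15], [-0.117, -0.044, 0.166], [-0.118, -0.043, 0.142]]
top 0.17 614 [[-0.119, -0.044, 0.179], [-0.119, -0.046, 0.2], [-0.119, -0.042, 0.172], [-0.12, -0.047, 0.181]]
side 0.07 317 [[-0.117, -0.046, 0.119], [-0.117, -0.045, 0.086], [-0.117, -0.046, 0.105], [-0.118, -0.046, 0.098]]
side 0.12 344 [[-0.117, -0.046, 0.126], [-0.118, -0.043, 0.149], [-0.118, -0.048, 0.135], [-0.119, -0.049, 0.125]]
side 0.17 734 [[-0.118, -0.046, 0.213], [-0.118, -0.046, 0.207], [-0.118, -0.046, 0.19], [-0.119, -0.046, 0.204]]
[ 0.4746328 -0.2188315]
```

>>> jog_arm([
  {"tx": -0.59, "ty": 0.42, "tz": 0, "yaw": 0, "gripper": 0},
  {"tx": -0.59, "ty": 0.42, "tz": 0, "yaw": 0, "gripper": 0},
  {"tx": -0.59, "ty": 0.42, "tz": 0, "yaw": 0, "gripper": 0},
  {"tx": -0.59, "ty": 0.42, "tz": 0.8, "yaw": 0, "gripper": 0},
  {"tx": 0, "ty": 0, "tz": 0.9, "yaw": 0, "gripper": 0},
  {"tx": 0, "ty": 0, "tz": 0.9, "yaw": 0, "gripper": 0},
  {"tx": 0, "ty": 0, "tz": 0.9, "yaw": 0, "gripper": 0},
  {"tx": 0, "ty": 0, "tz": 0.6, "yaw": 0, "gripper": 0},
])

```text
time: 4.47
tcp_pos: [0.4706, -0.2101, 0.0847]
tcp_rot: [[-0.913, 0.409, -0.003], [0.409, 0.913, 0.002], [0.003, 0.001, -1.0]]
force: [-0.6, -0.1, -0.2]
gripper_width: 0.0002
grip_force: 0.0
```

>>> jog_arm([
  {"tx": 0, "ty": 0, "tz": 0, "yaw": 0, "gripper": 0},
  {"tx": 0, "ty": 0, "tz": 0, "yaw": 0, "gripper": 0},
])

```text
time: 4.63
tcp_pos: [0.4709, -0.2111, 0.0867]
tcp_rot: [[-0.912, 0.409, -0.003], [0.409, 0.912, 0.002], [0.003, 0.0, -1.0]]
force: [-0.1, -0.5, -0.3]
gripper_width: 0.0004
grip_force: 0.0
```

>>> jog_arm([
  {"tx": -0.1, "ty": -0.16, "tz": 0.2, "yaw": 0, "gripper": 0},
  {"tx": 0, "ty": 0, "tz": 0.25, "yaw": 0, "gripper": 0},
  {"tx": 0, "ty": 0, "tz": 0.2, "yaw": 0, "gripper": 0},
  {"tx": 0, "ty": 0, "tz": 0.2, "yaw": 0, "gripper": 0},
  {"tx": 0, "ty": 0, "tz": 0.15, "yaw": 0, "gripper": 0},
  {"tx": 0, "ty": 0, "tz": 0.15, "yaw": 0, "gripper": 0},
  {"tx": 0, "ty": 0, "tz": 0.05, "yaw": 0, "gripper": 0},
  {"tx": 0, "ty": 0, "tz": 0, "yaw": 0, "gripper": 0},
])

```text
time: 5.3
tcp_pos: [0.4722, -0.2204, 0.0389]
tcp_rot: [[-0.912, 0.411, -0.001], [0.411, 0.912, 0.0], [0.001, -0.0, -1.0]]
force: [1.7, 0.3, 1.4]
gripper_width: -0.0002
grip_force: 0.9
```

>>> jog_arm([
  {"tx": 0, "ty": 0, "tz": 0.06, "yaw": 0, "gripper": 0},
  {"tx": 0, "ty": 0, "tz": 0, "yaw": 0, "gripper": 0},
  {"tx": 0, "ty": 0, "tz": -0.3, "yaw": 0, "gripper": 0},
  {"tx": 0, "ty": 0, "tz": -0.8, "yaw": 0, "gripper": 0},
  {"tx": 0, "ty": 0, "tz": -0.9, "yaw": 0, "gripper": 0},
  {"tx": 0.4, "ty": -0.4, "tz": -0.9, "yaw": 0, "gripper": 85},
  {"tx": 0.6, "ty": -0.4, "tz": -0.9, "yaw": 0, "gripper": 85},
  {"tx": 0, "ty": 0, "tz": 0, "yaw": 0, "gripper": 85},
])

```text
time: 5.97
tcp_pos: [0.4246, -0.2342, 0.19]
tcp_rot: [[-0.911, 0.411, 0.004], [0.411, 0.911, -0.005], [-0.005, -0.003, -1.0]]
force: [0.0, 0.7, -0.2]
gripper_width: 0.0359
grip_force: 0.0
```

Run:
```python
from h import *
st=manip.observe(); C=cam("wrist",st); im,d=manip.snapshot("wrist"); save("dock2",im)
print(st["time"],st["tcp_pos"],st["gripper_width"])
for l in ["lever_pad","tray"]:
  for r in manip.trace("wrist",l)[:1]:
    p=mpts(C,r["pixels"],d)
    print(l,round(r["p"],2),np.round(r["rect"]),np.median(p,0).round(3),np.percentile(p[:,2],[5,50,95]).round(3))
    if l=="tray":
        q=p[(p[:,2]>.086)&(p[:,2]<.096)]; print(q[:,2].mean(),cv2.minAreaRect((q[:,:2]*1000).astype(np.float32)))
P=mpts(C,np.ones((400,640),bool),d)
pad=np.array([.4734,-.2216]); w=P[np.linalg.norm(P[:,:2]-pad-.006*np.array([.41,.91]),axis=1)<.01]; print("pad z",np.percentile(w[:,2],[5,50,95]) if len(w) else None)
```

```text
5.9667 [ 0.42461011 -0.23418157  0.19004026] 0.0359052891903262
lever_pad 0.69 [278. 202. 385. 235.] [ 0.465 -0.238  0.021] [0.018 0.021 0.043]
tray 0.93 [175. 182. 277. 288.] [ 0.423 -0.32   0.03 ] [0.028 0.03  0.091]
0.09016791318450756 ((425.6642761230469, -326.97906494140625), (12.468451499938965, 57.70260238647461), 65.3084945678711)
pad z [0.00522726 0.02165783 0.02386105]
```

View pics/dock2.png

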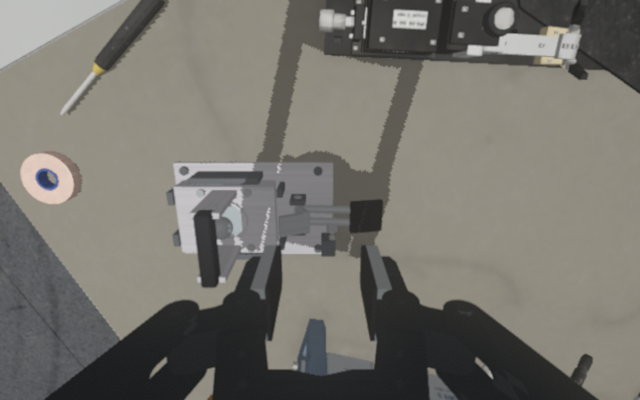

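The pad is at (366,215), z ≈ 0.022, so the lever is latched. The tray hasn't moved: its bar is at (207,248). Next I go above the handle.

>>> jog_arm([
  {"tx": -0.33, "ty": -0.7, "tz": 0, "yaw": 0, "gripper": 55},
  {"tx": -0.33, "ty": -0.7, "tz": 0, "yaw": 0, "gripper": 55},
  {"tx": -0.33, "ty": -0.7, "tz": 0, "yaw": 0, "gripper": 55},
  {"tx": 0, "ty": 0, "tz": 0.5, "yaw": 0, "gripper": 55},
  {"tx": 0, "ty": 0, "tz": 0, "yaw": 0, "gripper": 55},
  {"tx": 0, "ty": 0, "tz": 0, "yaw": 0, "gripper": 55},
])

```text
time: 6.62
tcp_pos: [0.4262, -0.3237, 0.1622]
tcp_rot: [[-0.911, 0.412, -0.005], [0.411, 0.911, 0.005], [0.006, 0.002, -1.0]]
force: [-0.2, 0.0, 0.5]
gripper_width: 0.0553
grip_force: 0.0
```

>>> jog_arm([
  {"tx": -0.02, "ty": -0.08, "tz": 0.4, "yaw": 0, "gripper": 55},
  {"tx": 0, "ty": 0, "tz": 0.4, "yaw": 0, "gripper": 55},
  {"tx": 0, "ty": 0, "tz": 0.4, "yaw": 0, "gripper": 55},
  {"tx": 0, "ty": 0, "tz": 0.4, "yaw": 0, "gripper": 55},
  {"tx": 0, "ty": 0, "tz": 0.3, "yaw": 0, "gripper": 55},
  {"tx": 0, "ty": 0, "tz": 0, "yaw": 0, "gripper": 55},
  {"tx": 0, "ty": 0, "tz": 0, "yaw": 0, "gripper": 55},
])

```text
time: 7.2
tcp_pos: [0.4266, -0.3271, 0.0884]
tcp_rot: [[-0.912, 0.41, -0.002], [0.41, 0.912, 0.002], [0.002, 0.001, -1.0]]
force: [-0.4, -0.0, 0.1]
gripper_width: 0.055
grip_force: 0.0
```

>>> jog_arm([
  {"tx": 0, "ty": 0, "tz": 0.08, "yaw": 0, "gripper": 30},
  {"tx": 0, "ty": 0, "tz": 0, "yaw": 0, "gripper": 20},
  {"tx": 0, "ty": 0, "tz": 0, "yaw": 0, "gripper": 14},
  {"tx": 0, "ty": 0, "tz": 0, "yaw": 0, "gripper": 12},
  {"tx": 0, "ty": 0, "tz": 0, "yaw": 0, "gripper": 8},
  {"tx": 0, "ty": 0, "tz": 0, "yaw": 0, "gripper": 4},
  {"tx": 0, "ty": 0, "tz": 0, "yaw": 0, "gripper": 0},
  {"tx": 0, "ty": 0, "tz": 0, "yaw": 0, "gripper": 0},
], force=40)

```text
time: 7.87
tcp_pos: [0.4273, -0.3286, 0.0863]
tcp_rot: [[-0.911, 0.411, 0.001], [0.411, 0.911, -0.0], [-0.001, 0.0, -1.0]]
force: [-0.0, 2.2, 5.7]
gripper_width: 0.0111
grip_force: 39.8
```

>>> jog_arm([
  {"tx": 0, "ty": 0, "tz": 0, "yaw": 0, "gripper": 0},
  {"tx": 0, "ty": 0, "tz": 0, "yaw": 0, "gripper": 0},
])

```text
time: 8.03
tcp_pos: [0.4273, -0.3286, 0.0864]
tcp_rot: [[-0.911, 0.412, 0.001], [0.412, 0.911, -0.0], [-0.001, 0.0, -1.0]]
force: [0.9, 2.6, 5.8]
gripper_width: 0.0109
grip_force: 39.8
```

>>> jog_arm([
  {"tx": 0, "ty": 0, "tz": -0.05, "yaw": 0, "gripper": 0},
  {"tx": 0, "ty": 0, "tz": -0.1, "yaw": 0, "gripper": 0},
  {"tx": 0, "ty": 0, "tz": -0.15, "yaw": 0, "gripper": 0},
  {"tx": 0, "ty": 0, "tz": -0.15, "yaw": 0, "gripper": 0},
  {"tx": 0, "ty": 0, "tz": -0.2, "yaw": 0, "gripper": 0},
  {"tx": 0, "ty": 0, "tz": -0.2, "yaw": 0, "gripper": 0},
  {"tx": 0, "ty": 0, "tz": -0.2, "yaw": 0, "gripper": 0},
  {"tx": 0, "ty": 0, "tz": -0.2, "yaw": 0, "gripper": 0},
])

```text
time: 8.7
tcp_pos: [0.427, -0.3287, 0.1367]
tcp_rot: [[-0.912, 0.411, 0.0], [0.411, 0.912, -0.001], [-0.001, -0.0, -1.0]]
force: [-0.6, 0.3, -1.7]
gripper_width: 0.0111
grip_force: 39.0
```

>>> jog_arm([
  {"tx": 0, "ty": 0, "tz": -0.3, "yaw": 0, "gripper": 0},
  {"tx": 0, "ty": 0, "tz": -0.3, "yaw": 0, "gripper": 0},
  {"tx": 0, "ty": 0, "tz": -0.3, "yaw": 0, "gripper": 0},
  {"tx": 0, "ty": 0, "tz": -0.3, "yaw": 0, "gripper": 0},
  {"tx": 0, "ty": 0, "tz": -0.3, "yaw": 0, "gripper": 0},
  {"tx": 0, "ty": 0, "tz": -0.2, "yaw": 0, "gripper": 0},
  {"tx": 0, "ty": 0, "tz": -0.1, "yaw": 0, "gripper": 0},
  {"tx": 0, "ty": 0, "tz": 0, "yaw": 0, "gripper": 0},
])

```text
time: 9.37
tcp_pos: [0.4273, -0.329, 0.2088]
tcp_rot: [[-0.912, 0.411, 0.001], [0.411, 0.912, -0.001], [-0.002, -0.001, -1.0]]
force: [0.3, -0.1, -2.2]
gripper_width: 0.0114
grip_force: 39.0
```

Run:
```python
from h import *
st=manip.observe(); C=cam("wrist",st); im,d=manip.snapshot("wrist"); save("lift",im)
print(st["time"],st["tcp_pos"],st["gripper_width"],st["grip_force"],st["force"])
P=mpts(C,np.ones((400,640),bool),d)
w=P[np.linalg.norm(P[:,:2]-[.4758,-.2162],axis=1)<.01]; print("pad z",np.percentile(w[:,2],[5,50,95]) if len(w) else None)
```

```text
9.3667 [ 0.42730758 -0.3289505   0.20878536] 0.011426972769891394 39.04156565666199 [ 0.31316499 -0.0520414  -2.20812   ]
pad z [0.00093862 0.0217176  0.02379275]
```

View pics/lift.png

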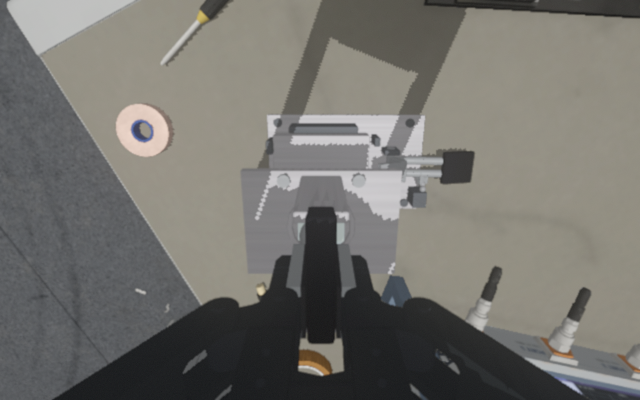

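The tray is off the dock and looks level at (320,220). The pad at (458,167) still reads z = 0.022, so the lever stays latched. Now I carry the tray gently round the front.

>>> jog_arm([
  {"tx": 0.12, "ty": 0.07, "tz": -0.05, "yaw": 0, "gripper": 0},
  {"tx": 0.24, "ty": 0.13, "tz": -0.05, "yaw": 0, "gripper": 0},
  {"tx": 0.37, "ty": 0.2, "tz": -0.05, "yaw": 0, "gripper": 0},
  {"tx": 0.37, "ty": 0.2, "tz": -0.05, "yaw": 0, "gripper": 0},
  {"tx": 0.37, "ty": 0.2, "tz": -0.05, "yaw": 0, "gripper": 0},
  {"tx": 0.37, "ty": 0.2, "tz": -0.05, "yaw": 0, "gripper": 0},
  {"tx": 0.37, "ty": 0.2, "tz": -0.05, "yaw": 0, "gripper": 0},
  {"tx": 0.24, "ty": 0.2, "tz": 0, "yaw": 0, "gripper": 0},
])

```text
time: 10.08
tcp_pos: [0.3585, -0.235, 0.2212]
tcp_rot: [[-0.912, 0.411, -0.002], [0.411, 0.912, 0.001], [0.002, 0.001, -1.0]]
force: [-0.7, -0.5, -1.9]
gripper_width: 0.0109
grip_force: 39.0
```

>>> jog_arm([
  {"tx": 0.12, "ty": 0.3, "tz": 0, "yaw": 0, "gripper": 0},
  {"tx": 0.05, "ty": 0.42, "tz": 0, "yaw": 0, "gripper": 0},
  {"tx": 0.04, "ty": 0.46, "tz": 0, "yaw": 0, "gripper": 0},
  {"tx": 0.04, "ty": 0.46, "tz": 0, "yaw": 0, "gripper": 0},
  {"tx": 0.04, "ty": 0.46, "tz": 0, "yaw": 0, "gripper": 0},
  {"tx": 0.04, "ty": 0.46, "tz": 0, "yaw": 0, "gripper": 0},
  {"tx": 0.05, "ty": 0.46, "tz": 0, "yaw": 0, "gripper": 0},
  {"tx": 0.1, "ty": 0.46, "tz": 0, "yaw": 0, "gripper": 0},
])

```text
time: 10.75
tcp_pos: [0.401, -0.1011, 0.2215]
tcp_rot: [[-0.912, 0.411, 0.001], [0.411, 0.912, -0.0], [-0.0, 0.0, -1.0]]
force: [-0.7, -0.0, -1.1]
gripper_width: 0.0114
grip_force: 39.0
```

>>> jog_arm([
  {"tx": 0.2, "ty": 0.46, "tz": 0, "yaw": 0, "gripper": 0},
  {"tx": 0.2, "ty": 0.46, "tz": 0, "yaw": 0, "gripper": 0},
  {"tx": 0.2, "ty": 0.46, "tz": 0, "yaw": 0, "gripper": 0},
  {"tx": 0.2, "ty": 0.46, "tz": 0, "yaw": 0, "gripper": 0},
  {"tx": 0.2, "ty": 0.46, "tz": 0, "yaw": 0, "gripper": 0},
  {"tx": 0.2, "ty": 0.46, "tz": 0, "yaw": 0, "gripper": 0},
  {"tx": 0.2, "ty": 0.46, "tz": 0, "yaw": 0, "gripper": 0},
  {"tx": 0.2, "ty": 0.46, "tz": 0, "yaw": 0, "gripper": 0},
])

```text
time: 11.42
tcp_pos: [0.4022, 0.0597, 0.2214]
tcp_rot: [[-0.912, 0.411, -0.0], [0.411, 0.912, 0.0], [0.0, 0.0, -1.0]]
force: [0.5, 0.2, -1.2]
gripper_width: 0.0114
grip_force: 39.0
```

>>> jog_arm([
  {"tx": 0.25, "ty": 0.38, "tz": 0, "yaw": 0, "gripper": 0},
  {"tx": 0.25, "ty": 0.33, "tz": 0, "yaw": 0, "gripper": 0},
  {"tx": 0.25, "ty": 0.33, "tz": 0, "yaw": 0, "gripper": 0},
  {"tx": 0.25, "ty": 0.33, "tz": 0, "yaw": 0, "gripper": 0},
  {"tx": 0.25, "ty": 0.33, "tz": 0, "yaw": 0, "gripper": 0},
  {"tx": 0.25, "ty": 0.33, "tz": 0, "yaw": 0, "gripper": 0},
  {"tx": 0.25, "ty": 0.33, "tz": 0, "yaw": 0, "gripper": 0},
  {"tx": 0.25, "ty": 0.33, "tz": 0, "yaw": 0, "gripper": 0},
])

```text
time: 12.08
tcp_pos: [0.3732, 0.1905, 0.2214]
tcp_rot: [[-0.912, 0.411, -0.0], [0.411, 0.912, 0.0], [0.0, 0.0, -1.0]]
force: [0.2, -0.9, -2.3]
gripper_width: 0.0114
grip_force: 39.0
```

>>> jog_arm([
  {"tx": 0.25, "ty": 0.33, "tz": 0, "yaw": 0, "gripper": 0},
  {"tx": 0.25, "ty": 0.33, "tz": 0, "yaw": 0, "gripper": 0},
  {"tx": 0.25, "ty": 0.33, "tz": 0, "yaw": 0, "gripper": 0},
  {"tx": 0.25, "ty": 0.33, "tz": 0, "yaw": 0, "gripper": 0},
  {"tx": 0.2, "ty": 0.26, "tz": 0, "yaw": 0, "gripper": 0},
  {"tx": 0.12, "ty": 0.16, "tz": 0, "yaw": 0, "gripper": 0},
  {"tx": 0.06, "ty": 0.08, "tz": 0, "yaw": 0, "gripper": 0},
  {"tx": 0, "ty": 0, "tz": 0, "yaw": 0, "gripper": 0},
])

```text
time: 12.75
tcp_pos: [0.3531, 0.2788, 0.2214]
tcp_rot: [[-0.912, 0.41, -0.0], [0.41, 0.912, -0.0], [0.0, -0.0, -1.0]]
force: [-0.0, 0.2, -1.6]
gripper_width: 0.0113
grip_force: 39.1
```

>>> jog_arm([
  {"tx": -0.12, "ty": 0.13, "tz": 0, "yaw": 0, "gripper": 0},
  {"tx": -0.25, "ty": 0.26, "tz": 0.1, "yaw": 0, "gripper": 0},
  {"tx": -0.3, "ty": 0.32, "tz": 0.1, "yaw": 0, "gripper": 0},
  {"tx": -0.3, "ty": 0.3, "tz": 0.12, "yaw": 0, "gripper": 0},
  {"tx": -0.2, "ty": 0.2, "tz": 0.1, "yaw": 0, "gripper": 0},
  {"tx": -0.1, "ty": 0.1, "tz": 0.05, "yaw": 0, "gripper": 0},
  {"tx": 0, "ty": 0, "tz": 0, "yaw": 0, "gripper": 0},
  {"tx": 0, "ty": 0, "tz": 0, "yaw": 0, "gripper": 0},
])

```text
time: 13.42
tcp_pos: [0.4211, 0.3045, 0.2023]
tcp_rot: [[-0.911, 0.412, -0.001], [0.412, 0.911, -0.001], [0.001, -0.001, -1.0]]
force: [-1.0, 0.8, -1.8]
gripper_width: 0.0112
grip_force: 39.1
```

Run:
```python
from h import *
st=manip.observe(); C=cam("wrist",st); im,d=manip.snapshot("wrist"); save("fin",im)
print(st["time"],st["tcp_pos"],st["gripper_width"],st["qd"])
P=mpts(C,np.ones((400,640),bool),d)
q=P[(abs(P[:,0]-.42)<.07)&(abs(P[:,1]-.307)<.07)&(P[:,2]>.135)&(P[:,2]<.153)]
if len(q)>50:
    print(len(q),cv2.minAreaRect((q[:,:2]*1000).astype(np.float32)))
    A=np.c_[q[:,:2]-q[:,:2].mean(0),np.ones(len(q))]; print("plane",np.linalg.lstsq(A,q[:,2],rcond=None)[0])
for n in ["wrist","side"]:
    if n=="side": Cs=cam(n); img,ds=manip.snapshot(n); C,d=Cs,ds
    for l in ["ball_center","lens","tray"]:
        for r in manip.trace(n,l)[:2]:
            p=mpts(C,r["pixels"],d); print(n,l,round(r["p"],2),np.round(r["rect"]),np.median(p,0).round(3) if len(p) else 0)
save("fins",cv2.resize(img[130:240,280:440],None,fx=4,fy=4))
```

```text
13.4167 [0.42113295 0.3045172  0.20230243] 0.011193925517520029 [ 0.00786727 -0.0203151   0.01688321  0.00086325  0.00431009 -0.0030539 ]
10637 ((419.0796203613281, 304.61077880859375), (86.52885437011719, 63.006187438964844), 65.51133728027344)
plane [-0.00247792 -0.00182031  0.14557861]
wrist ball_center 0.87 [336. 224. 351. 246.] [0.423 0.317 0.161]
wrist ball_center 0.3 [409.  27. 537.  47.] [0.371 0.471 0.007]
wrist lens 0.88 [527.  87. 636. 167.] [0.471 0.511 0.035]
wrist lens 0.8 [287. 123. 358. 166.] [0.401 0.317 0.033]
wrist tray 0.56 [240. 166. 400. 344.] [0.41  0.31  0.146]
side ball_center 0.22 [278. 270. 330. 310.] [ 0.442 -0.319  0.02 ]
side lens 0.62 [331. 182. 348. 198.] [0.419 0.291 0.031]
side lens 0.52 [356. 167. 366. 181.] [0.481 0.501 0.026]
side tray 0.79 [329. 153. 350. 171.] [0.412 0.294 0.147]
```

View pics/fin.png

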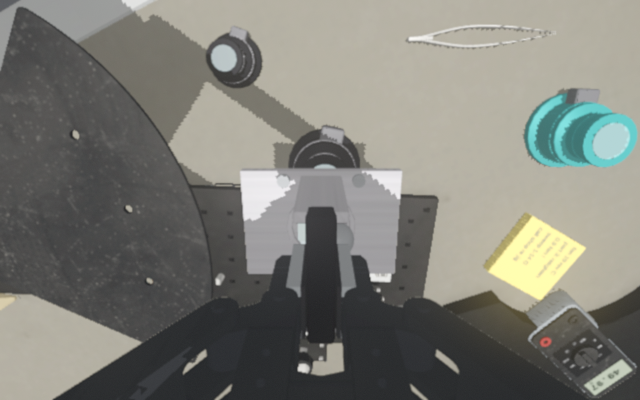

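The tray is level and centred within 3 mm of the lens. Its underside is at z ≈ 0.140, and the ball is visible in the pocket at (343,235). I'll let it settle, check the lever and hand in.

>>> jog_arm([
  {"tx": 0, "ty": 0.06, "tz": 0, "yaw": 0, "gripper": 0},
  {"tx": 0, "ty": 0, "tz": 0, "yaw": 0, "gripper": 0},
  {"tx": 0, "ty": 0, "tz": 0, "yaw": 0, "gripper": 0},
  {"tx": 0, "ty": 0, "tz": 0, "yaw": 0, "gripper": 0},
  {"tx": 0, "ty": 0, "tz": 0, "yaw": 0, "gripper": 0},
  {"tx": 0, "ty": 0, "tz": 0, "yaw": 0, "gripper": 0},
  {"tx": 0, "ty": 0, "tz": 0, "yaw": 0, "gripper": 0},
  {"tx": 0, "ty": 0, "tz": 0, "yaw": 0, "gripper": 0},
])

```text
time: 14.48
tcp_pos: [0.4223, 0.3071, 0.2028]
tcp_rot: [[-0.912, 0.411, -0.0], [0.411, 0.912, -0.0], [0.0, -0.0, -1.0]]
force: [-0.0, -0.2, -0.5]
gripper_width: 0.011
grip_force: 39.1
```

Run:
```python
from h import *
C=cam("side"); im,d=manip.snapshot("side"); P=mpts(C,np.ones((400,640),bool),d)
w=P[np.linalg.norm(P[:,:2]-[.4758,-.2162],axis=1)<.01]; z=np.median(w[:,2]); print("pad z",z,manip.observe()["tcp_pos"])
if z<.03: print(manip.job_done())
```

```text
pad z 0.01843813814548817 [0.42229114 0.30712461 0.20275926]
the job is handed in; nothing more can be done
None
```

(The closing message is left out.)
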